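# Refit the hinge pin of a tube mixer and close its guard

### The arm

A 6-joint arm with a two-finger parallel gripper is mounted at the origin on the work surface. World frame = base frame: x ahead of the robot, y to its left, z up, the work surface at z = 0. Lengths are in m, angles in rad, forces in N, time in s.
With the tool pointing down it reaches from about 0.35 to 0.725 m from the base axis. Payload 4.3 kg.
Tool frame: the origin (TCP) lies midway between the tips of the shut fingers; the grasp point (between the pads) lies 19 mm behind it (arm.grip_depth is the z of the grasp point in the tool frame, in m); z points along the fingers, y is the direction in which the jaws open and shut (so a half turn about z gives the same grasp; the last joint's range is limited). The gripper opens to 85 mm and grips with 20 to 120 N. Pads are 22 mm wide; open, the fingers measure 114 mm over their backs; the gripper's body (76 mm by 85 mm) begins 54 mm behind the grasp point. The pads swing forward as they close: fully open they stand 13 mm farther back than shut.
Start: joints at [-1.315, 0.377, 0.081, 1.274, 0, 1.46], TCP at [0.206, -0.537, 0.231] pointing down, gripper open.
Joint ranges: [-2.72, 2.72], [-0.84, 1.66], [-1.02, 1.22], [-1.77, 2.12], [-1.37, 1.28], [-3.14, 3.14]. Speed limits (rad/s): [2.57, 2.57, 3.14, 3.14, 3.14, 3.14].

### API

Orientations are given as a 3x3 rotation matrix whose columns are the frame's x, y, z axes.
In Python, from plant import status, cams, workorder, models, arm gives the robot as it stands.
- The arm moves only by the tool servo_tool, never from a script. Its argument "commands" is a list of rows, each a list of 7 numbers: the shift along the tool's x, y, z in cm, then the turn, a rotation vector about the tool's x, y, z in rad, then the finger opening in cm, from 0 to 8.54. A call has 1 to 20 rows; each row is the pose to reach, as a shift and turn from the pose measured when the call began, along the tool's axes at that moment; what a row does not reach only later rows make up. A row lasts 1/12 s, in which the tool goes at most 41.7 mm and 7.16 degrees, less where a joint would pass 70% of its speed; a pose out of reach is approached as far as the arm can. A call with a gripper value outside its range is refused whole. The fingers move at their own pace and stop on an object; the grip force is fixed at half the most. Time passes only in rows, so rows that repeat a pose let the fingers close. It gives the time, the measured TCP pose, the force and the opening at its end, in the units of the state.
- status.get_obs(): the state, without advancing time (a new reading comes with each control period).
- cams.capture(name): name is "side" or "top"; returns the picture (480x640x3 uint8, red, green, blue); there is no depth.
- cams.camera_model(name): a dict with "K" (3x3 intrinsics, pixels), "dist" ([k1, k2, p1, p2, k3] as OpenCV has them; the pictures are not rectified), "extrinsics" (4x4, takes a point from camera to world coordinates). Camera axes: x right, y down, z forward; pixel columns grow to the right and rows downward; lengths in m; the calibration is good to about 2 mm. A picture is of the moment at which its call begins. camera_model takes no time and is no camera call.
- workorder.finish_job(): hands the job in, once; it reports no verdict.
Trained networks look in the newest picture that a camera, given by its name, has taken for a name from the list of things; names that differ only in an ending like _2 or _b are one class to them, and where a whole thing is asked for, a point or a joint stands for the part that bears it (a point fixed in the world has none). Each returns a list of dicts, best first, with "confidence" (0 to 1); they miss things now and then, are a little off and sometimes report something else, mostly with a low value. They report only what shows in the picture. A call takes as long as a camera call.
- models.cut_out(camera, name): "region" (480x640 bool, what is visible of it) and "uv" ([column, row] in pixels, amid what is visible of it).
- models.landmark_of(camera, name): "uv" ([column, row] in pixels: a listed point, or the origin of a listed thing).
The state is a dict: "t": time; "joint_positions": joint angles; "dq": joint speeds; "effort": joint torques, N m; "position": TCP position; "ee_rot": TCP orientation; "force": force on the tool from outside, world axes, zero at the start; "ft_torque": the same for the moment, N m; "finger_gap": finger opening in m.
Only numpy, scipy, OpenCV 4.12 (cv2) and the standard library are available. Lean on these libraries where they do the work, as an engineer would, in place of code of your own. Each camera call takes 0.05 s, during which the arm holds its last target. There are 200 camera calls.

### The job

The hinge pin of the tube mixer is parked in the white tube rack, head up among the purple-capped tubes. Slide the mixer's clear guard door fully open, push the blue-headed pin through the steel fork and the white lug inside until its flange sits flush on the fork, let go of it, and slide the guard fully shut again. Leave the tubes in the rack and the bottles standing where they are.

Things in the scene. Friction and masses are not known exactly. Their poses are not given: they have to be found in the camera images.
- mixer: bench tube mixer, fixed: white base 220 x 360 mm, on it a turquoise case whose open top face slopes 30 deg, low side to its own -x (roughly the robot). Origin on the table below the centre of the opening; z up, y along the guard's track (robot's left). Extends x -80..+140, y -100..+260 mm; highest fixed edge 200 mm up. Opening 120 mm (up the slope) x 170 mm (y)
- fork_hole (a point): mouth of the pin hole, on the steel fork's upper ear (face x -20..+35, y +-21 mm), 35 mm below the guard's sheet. z out of the hole, 30 deg from vertical, leaning to the mixer's -x; x up the slope; y along the track. The hole, 14 mm wide with 1.5 mm chamfer, runs along -z: ear 8, gap 2, white lug 12 (hole 15), gap 2, ear 8 mm, then 20 mm free. 55 mm free on both sides in y above the ear
- guard (a joint): clear guard door, in m along its track: 0 fully shut (hard stop), 0.14 fully open (hard stop), towards the mixer's +y; may start up to 35 mm ajar. Stays where left; 2 to 4 N move it. Sheet 126 x 150 x 5 mm, covers the fork when shut and strikes a pin that stands more than 35 mm out of the fork's face
- guard_handle (a point): centre of the top of the door's orange handle, a ridge 12 mm wide (y, the slide direction), 50 mm long (x, up the slope), 32 mm tall above the sheet (z), in the middle of the door. Axes as fork_hole's; moves with the door. Door shut: on the fork hole's axis, 72 mm out from its mouth
- pin: hinge pin: steel shank 12 mm across, 40 mm long with tapered foot; then a steel flange 26 mm across, 4 mm thick; then a round blue head 22 mm across, 18 mm tall. 62 mm in all, about 60 g. Origin at the foot's end; z along the pin to the head. Starts upright, flange resting on the rack's top face (50 mm up), in a 17 mm hole, so maybe a little off-centre
- rack: the white tube rack, fixed to the table: a block 110 (its x) x 180 (its y) x 50 mm tall, origin at the centre of its underside. Six holes at x = -25 and +25 mm, y = -60, 0 and +60 mm; the pin and four tubes stand in five of them, which is which varies
- tube0: a 15 mm sample tube with a 17 mm purple cap, loose in the rack, 82 mm tall (stands 37 mm above the rack's top face); origin at the centre of its bottom, z up. To be left alone
- tube1: a 15 mm sample tube with a 17 mm purple cap, loose in the rack, 82 mm tall (stands 37 mm above the rack's top face); origin at the centre of its bottom, z up. To be left alone
- tube2: a 15 mm sample tube with a 17 mm purple cap, loose in the rack, 82 mm tall (stands 37 mm above the rack's top face); origin at the centre of its bottom, z up. To be left alone
- tube3: a 15 mm sample tube with a 17 mm purple cap, loose in the rack, 82 mm tall (stands 37 mm above the rack's top face); origin at the centre of its bottom, z up. To be left alone
- amber_bottle: amber glass bottle with black cap, 60 mm across, 140 mm tall, loose on the table between the robot and the mixer; origin at the centre of its underside. To be left alone
- wash_bottle: white wash bottle with a blue spout, 64 mm across, 195 mm tall, loose on the table to the left of the mixer; origin at the centre of its underside. To be left alone
- dropper_yellow: white dropper bottle with yellow tip, 28 mm across, 71 mm tall, loose on the table behind the rack; origin at the centre of its underside. To be left alone
- dropper_red: white dropper bottle with red tip, 28 mm across, 71 mm tall, loose on the table behind the rack; origin at the centre of its underside. To be left alone

How it is judged:
By the outcome, as a careful person would: the job done as asked, in the order asked, and still so for the second after the job is handed in, with the robot touching nothing.
It also fails if it takes over 69 s, if anything falls off the work surface, if the arm or the gripper's body presses on something with over 40 N, if the wrist force passes 120 N, or if a joint passes its speed limit or range.

## Working session

There is one attempt and no reset: what is moved stays moved. The work goes in short steps, Python scripts to look and compute and a tool call to move; the robot and the scene stay as the last step left them, time stands still between calls to the robot, and variables do not carry over. Pictures are saved under pics/ and viewed, about 8 in all and at most 12, crops included, and the job is handed in when it is done.

Besides the shell and the picture viewer there is one more tool, called after "Emit:" as name(argument=value, ...) on one line, values as JSON. servo_tool: Moves the arm, as the interface text tells. Its arguments: {"type":"object","properties":{"commands":{"type":"array"}},"required":["commands"]}

```bash
ls; mkdir -p pics; cat > h.py <<'E'
import numpy as np, cv2
from plant import status, cams, workorder, models, arm
def ray(cam,uv):
    m=cams.camera_model(cam); K=np.array(m["K"]);d=np.array(m["dist"]);T=np.array(m["extrinsics"])
    p=cv2.undistortPoints(np.array([[uv]],float),K,d)[0,0]
    v=T[:3,:3]@np.array([p[0],p[1],1]); return T[:3,3],v/np.linalg.norm(v)
def tri(uvs):
    A=np.zeros((3,3));b=np.zeros(3);R=[ray(c,u) for c,u in uvs]
    for o,v in R:
        P=np.eye(3)-np.outer(v,v);A+=P;b+=P@o
    x=np.linalg.solve(A,b); return x,[np.linalg.norm((np.eye(3)-np.outer(v,v))@(x-o)) for o,v in R]
def atz(cam,uv,z):
    o,v=ray(cam,uv); return o+v*(z-o[2])/v[2]
def proj(cam,p):
    m=cams.camera_model(cam);T=np.linalg.inv(np.array(m["extrinsics"]))
    return cv2.projectPoints(np.atleast_2d(p).astype(float),cv2.Rodrigues(T[:3,:3])[0],T[:3,3],np.array(m["K"]),np.array(m["dist"]))[0][:,0]
def snap(cam,name=None):
    im=cams.capture(cam)
    if name: cv2.imwrite(f"pics/{name}.png",im[...,::-1])
    return im
E
python3 - <<'E'
from h import *
np.set_printoptions(precision=4,suppress=True)
im=[snap(c) for c in("top","side")]
cv2.imwrite("pics/a.png",im[0][...,::-1]);cv2.imwrite("pics/b.png",im[1][...,::-1])
for c in("top","side"):
    print(c,np.array(cams.camera_model(c)["extrinsics"])[:3])
    for n in("fork_hole","guard_handle","pin","rack","mixer","amber_bottle","wash_bottle","dropper_yellow","dropper_red","tube0"):
        print(n,[(np.round(r["uv"],1).tolist(),round(r["confidence"],2)) for r in models.landmark_of(c,n)][:5])
print(status.get_obs(),arm.grip_depth,dir(arm))
E
```

```text
pics
top [[-0.0012 -0.9949  0.101   0.4758]
 [-0.9996 -0.0016 -0.0267  0.0729]
 [ 0.0267 -0.101  -0.9945  1.08  ]]
fork_hole []
guard_handle [([457.1, 202.1], 0.74), ([279.5, 243.2], 0.67), ([444.0, 273.9], 0.49), ([289.9, 228.8], 0.44)]
pin [([421.5, 295.7], 0.59)]
rack [([442.8, 289.2], 0.82)]
mixer [([284.3, 244.1], 0.93)]
amber_bottle [([284.3, 242.1], 0.62), ([341.9, 308.6], 0.57)]
wash_bottle [([116.3, 273.4], 0.66)]
dropper_yellow [([455.2, 201.9], 0.66)]
dropper_red [([422.0, 194.7], 0.53)]
tube0 [([445.6, 278.4], 0.64), ([471.7, 279.4], 0.6), ([444.4, 296.0], 0.58), ([472.1, 300.0], 0.42)]
side [[ 0.9023 -0.2858  0.3228  0.162 ]
 [-0.4311 -0.613   0.6621 -0.734 ]
 [ 0.0086 -0.7365 -0.6763  0.9597]]
fork_hole []
guard_handle [([300.6, 205.1], 0.64)]
pin []
rack [([339.3, 400.5], 0.88), ([302.4, 202.0], 0.49)]
mixer [([309.3, 262.5], 0.8)]
amber_bottle []
wash_bottle [([229.2, 184.3], 0.96)]
dropper_yellow [([439.2, 375.7], 0.78)]
dropper_red [([424.1, 348.2], 0.59)]
tube0 [([365.9, 423.8], 0.65), ([346.1, 434.0], 0.63), ([329.7, 405.7], 0.6), ([351.8, 395.8], 0.54)]
{'t': 1.1
[... 221 characters left out ...]
-0.    ]), 'position': array([ 0.2057, -0.537 ,  0.2313]), 'ee_rot': array([[ 0.9338,  0.3577,  0.    ],
       [ 0.3577, -0.9338, -0.0001],
       [ 0.    ,  0.0001, -1.    ]]), 'force': array([ 0.0034,  0.8005, -0.2642]), 'ft_torque': array([ 0.05  , -0.0033, -0.0112]), 'finger_gap': 0.0858435689640638} -0.0187 ['IKError', '__class__', '__delattr__', '__dict__', '__dir__', '__doc__', '__eq__', '__format__', '__ge__', '__getattribute__', '__getstate__', '__gt__', '__hash__', '__init__', '__init_subclass__', '__le__', '__lt__', '__module__', '__ne__', '__new__', '__reduce__', '__reduce_ex__', '__repr__', '__setattr__', '__sizeof__', '__str__', '__subclasshook__', '__weakref__', 'grip_depth']
```

View pics/a.png

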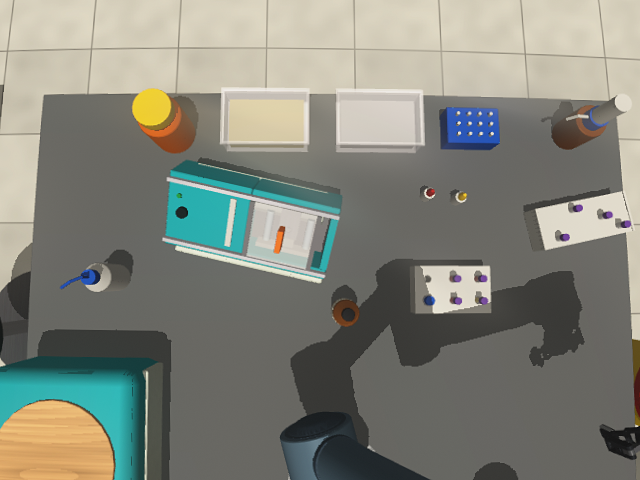

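View pics/b.png

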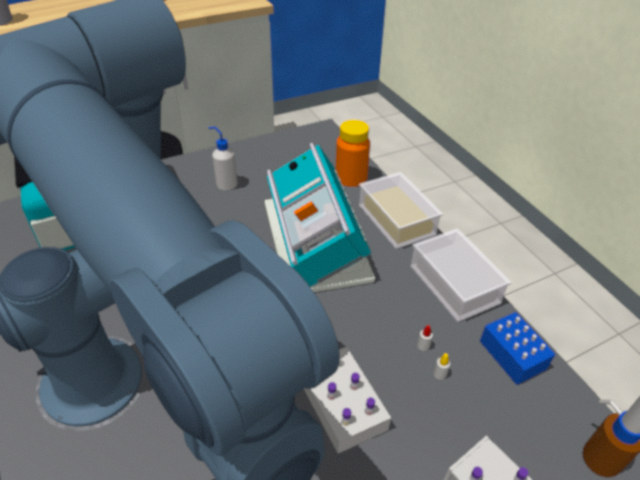

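Top view: pin's blue head at (430,300) in the rack's near-left hole, orange handle at (280,239), mixer turned about -13°, amber bottle at (345,312). Side view: handle at (306,211); the arm hides the pin.

```bash
python3 - <<'E'
from h import *
np.set_printoptions(precision=4,suppress=True)
im={c:cv2.imread(f"pics/{f}.png") for c,f in(("top","a"),("side","b"))}
# mixer origin, droppers, rack
print("mixer",tri([("top",[284.3,244.1]),("side",[309.3,262.5])]))
print("rack",tri([("top",[442.8,289.2]),("side",[339.3,400.5])]), atz("top",[442.8,289.2],0))
print("pin foot",atz("top",[421.5,295.7],.01),"amber",atz("top",[341.9,308.6],0),"wash",tri([("top",[116.3,273.4]),("side",[229.2,184.3])]))
def mask(c,h0,h1,box,s=120,v=60):
    x0,y0,x1,y1=box;h=cv2.cvtColor(im[c],cv2.COLOR_BGR2HSV)[y0:y1,x0:x1]
    m=((h[...,0]>=h0)&(h[...,0]<=h1)&(h[...,1]>s)&(h[...,2]>v))
    ys,xs=np.nonzero(m);return np.c_[xs+x0,ys+y0].astype(float)
ht=mask("top",5,15,(255,215,305,265));hs=mask("side",5,15,(285,190,330,230))
for p in(ht,hs): print("handle",len(p),p.mean(0),cv2.minAreaRect(p.astype(np.float32)))
print(tri([("top",ht.mean(0)),("side",hs.mean(0))]))
b=mask("top",95,125,(415,285,440,315));print("pin head",len(b),b.mean(0),b.min(0),b.max(0),atz("top",b.mean(0),.07))
caps=mask("top",126,150,(440,265,495,310),60,40)
n,l,s,cc=cv2.connectedComponentsWithStats(cv2.inRange(cv2.cvtColor(im["top"],cv2.COLOR_BGR2HSV)[260:315,405:500],(126,60,40),(150,255,255)))
for i in range(1,n):
    if s[i,4]>10: print("cap",cc[i]+[405,260],s[i,4],atz("top",cc[i]+[405,260],.085))
# empty hole of rack and big crops
x=np.hstack([cv2.resize(im["top"][150:290,155:350],None,fx=4,fy=4,interpolation=cv2.INTER_CUBIC)]);cv2.imwrite("pics/c.png",x)
E
```

```text
mixer (array([0.5664, 0.1243, 0.0008]), [np.float64(0.002786617464996644), np.float64(0.0027866174649967958)])
rack (array([ 0.4545, -0.2601,  0.0039]), [np.float64(0.0008084218662422118), np.float64(0.0008084218662423405)]) [ 0.4537 -0.2609  0.    ]
pin foot [ 0.4386 -0.2053  0.01  ] amber [ 0.4083 -0.0137  0.    ] wash (array([ 0.4923,  0.5337, -0.0044]), [np.float64(0.0003115915378497935), np.float64(0.000311591537849739)])
handle 168 [278.9821 239.4524] ((278.826904296875, 239.36537170410156), (6.471831798553467, 27.456256866455078), 11.309932708740234)
handle 230 [305.4435 210.5913] ((305.2499694824219, 210.75), (11.490405082702637, 20.579830169677734), 59.036251068115234)
(array([0.5598, 0.1277, 0.1729]), [np.float64(0.00058889701388449), np.float64(0.000588897013884559)])
pin head 69 [429.2899 300.2319] [425. 296.] [434. 304.] [ 0.4304 -0.2074  0.07  ]
cap [457.0488 278.2683] 41 [ 0.4798 -0.268   0.085 ]
cap [482.4792 278.2917] 48 [ 0.4794 -0.327   0.085 ]
cap [483.1633 300.3673] 49 [ 0.4297 -0.327   0.085 ]
cap [457.5909 300.6136] 44 [ 0.4297 -0.2679  0.085 ]
```

View pics/c.png

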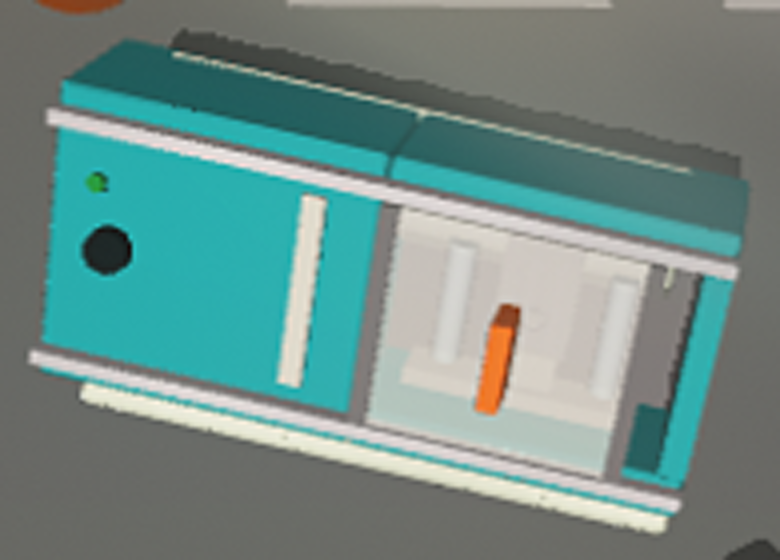

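```bash
cat >> h.py <<'E'
def axes(psi):
    X=np.array([np.cos(psi),np.sin(psi),0]);Y=np.array([-np.sin(psi),np.cos(psi),0]);Z=np.array([0,0,1.])
    n=-.5*X+np.sqrt(.75)*Z; return np.c_[np.sqrt(.75)*X+.5*Z,Y,n]   # fork axes
def toolR(psi):
    A=axes(psi); return np.c_[A[:,0],-A[:,1],-A[:,2]]
def hmask(im,box,lo=5,hi=15):
    x0,y0,x1,y1=box;h=cv2.cvtColor(im,cv2.COLOR_BGR2HSV)[y0:y1,x0:x1]
    ys,xs=np.nonzero((h[...,0]>=lo)&(h[...,0]<=hi)&(h[...,1]>120)&(h[...,2]>60));return np.c_[xs+x0,ys+y0].astype(float)
def fithandle(cents,psi):
    from scipy.optimize import least_squares
    R=axes(psi);C=np.array([[x,y,z] for x in(-.025,.025) for y in(-.006,.006) for z in(-.032,0)])
    def f(p):
        r=[]
        for c,u in cents:
            q=cv2.convexHull(proj(c,p+C@R.T).astype(np.float32));m=cv2.moments(q);r+=[m["m10"]/m["m00"]-u[0],m["m01"]/m["m00"]-u[1]]
        return r
    s=least_squares(f,[.56,.13,.18]);return s.x,s.fun
def delta(p,R):
    from scipy.spatial.transform import Rotation as Ro
    o=status.get_obs();R0=o["ee_rot"];return R0.T@(p-o["position"])*100,Ro.from_matrix(R0.T@R).as_rotvec()
E
python3 - <<'E'
from h import *
np.set_printoptions(precision=4,suppress=True)
g=lambda u:[155+u[0]/4,150+u[1]/4]
for a,b,z in(((85,392),(665,525),.02),((48,115),(738,272),.2),((30,357),(680,505),.13),((172,55),(690,170),.02)):
    p,q=atz("top",g(a),z),atz("top",g(b),z);d=p-q;print(p,q,np.degrees(np.arctan2(-d[0],d[1])))
a,b=cv2.imread("pics/a.png"),cv2.imread("pics/b.png")
psi=np.radians(-13)
h,r=fithandle([("top",hmask(a,(255,215,305,265)).mean(0)),("side",hmask(b,(285,190,330,230)).mean(0))],psi)
print(h,r); R=toolR(psi)
A=axes(psi); print("A",A)
print("delta to 8cm above handle",delta(h+.08*A[:,2],R))
E
```

```text
[0.5525 0.3816 0.02  ] [0.474  0.0365 0.02  ] -12.813501010519435
[0.6789 0.3525 0.2   ] [0.5999 0.006  0.2   ] -12.843946673602677
[0.5632 0.3797 0.13  ] [0.4848 0.0323 0.13  ] -12.726447474153167
[0.7576 0.3355 0.02  ] [0.6875 0.021  0.02  ] -12.578472282208494
[0.5516 0.1284 0.1889] [ 0.5186 -0.177  -0.2171 -0.3954]
A [[ 0.8438  0.225  -0.4872]
 [-0.1948  0.9744  0.1125]
 [ 0.5     0.      0.866 ]]
delta to 8cm above handle (array([ 52.7886, -51.9985,  -2.6846]), array([-0.1551,  0.508 ,  0.5789]))
```

Emit:
servo_tool(commands=[[52.8, -52, -2.7, -0.155, 0.508, 0.579, 4], [52.8, -52, -2.7, -0.155, 0.508, 0.579, 4], [52.8, -52, -2.7, -0.155, 0.508, 0.579, 4], [52.8, -52, -2.7, -0.155, 0.508, 0.579, 4], [52.8, -52, -2.7, -0.155, 0.508, 0.579, 4], [52.8, -52, -2.7, -0.155, 0.508, 0.579, 4], [52.8, -52, -2.7, -0.155, 0.508, 0.579, 4], [52.8, -52, -2.7, -0.155, 0.508, 0.579, 4], [52.8, -52, -2.7, -0.155, 0.508, 0.579, 4], [52.8, -52, -2.7, -0.155, 0.508, 0.579, 4], [52.8, -52, -2.7, -0.155, 0.508, 0.579, 4], [52.8, -52, -2.7, -0.155, 0.508, 0.579, 4], [52.8, -52, -2.7, -0.155, 0.508, 0.579, 4], [52.8, -52, -2.7, -0.155, 0.508, 0.579, 4], [52.8, -52, -2.7, -0.155, 0.508, 0.579, 4], [52.8, -52, -2.7, -0.155, 0.508, 0.579, 4], [52.8, -52, -2.7, -0.155, 0.508, 0.579, 4], [52.8, -52, -2.7, -0.155, 0.508, 0.579, 4], [52.8, -52, -2.7, -0.155, 0.508, 0.579, 4], [52.8, -52, -2.7, -0.155, 0.508, 0.579, 4]])

```text
t: 2.77
position: [0.4769, -0.0203, 0.257]
ee_rot: [[0.852, -0.176, 0.493], [-0.156, -0.984, -0.081], [0.499, -0.008, -0.866]]
force: [-0.1, -0.7, 0.9]
finger_gap: 0.0398
```

```bash
python3 - <<'E'
from h import *
np.set_printoptions(precision=4,suppress=True)
psi=np.radians(-12.8);R=toolR(psi)
h=np.array([.5516,.1284,.189])
print(delta(h+.08*axes(psi)[:,2],R))
snap("side","d");im=cv2.imread("pics/d.png");snap("top")
print("pin",[(r["uv"],r["confidence"]) for c in("side","top") for r in models.landmark_of(c,"pin")])
for r in models.cut_out("side","pin"): print(r["uv"],r["confidence"],r["region"].sum())
b=hmask(im[:,:],(230,330,400,450),98,122);n=len(b);print(n,b.mean(0) if n else 0, b.min(0),b.max(0))
if n: print(tri([("top",[429.3,300.2]),("side",b.mean(0))]))
E
```

```text
(array([  0.6514, -16.1435,   0.3765]), array([-0.0305,  0.001 ,  0.0366]))
pin [([327.2, 406.5], 0.72), ([318.8, 378.4], 0.68), ([426.5, 298.1], 0.66), ([458.4, 199.7], 0.59)]
[317.9, 368.8] 0.45 172
95 [317.9684 367.6737] [314. 362.] [322. 373.]
(array([ 0.4309, -0.2085,  0.0671]), [np.float64(0.0005775145904131946), np.float64(0.0005775145904131528)])
```

View pics/d.png

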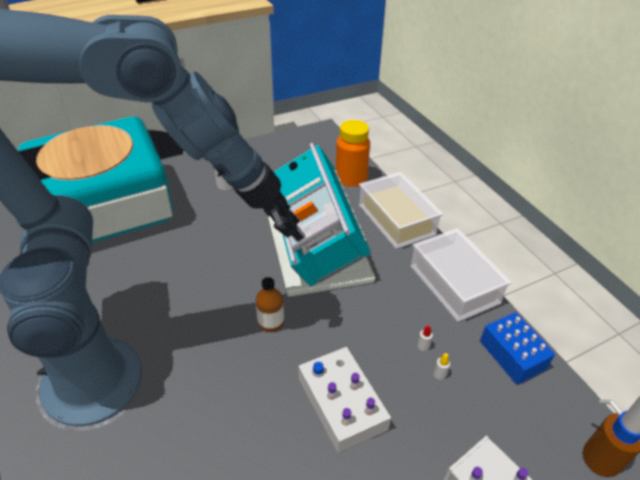

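Emit:
servo_tool(commands=[[0.65, -4, 0.4, -0.03, 0, 0.037, 4], [0.65, -8, 0.4, -0.03, 0, 0.037, 4], [0.65, -12, 0.4, -0.03, 0, 0.037, 4], [0.65, -16.1, 0.4, -0.03, 0, 0.037, 4], [0.65, -16.1, 0.4, -0.03, 0, 0.037, 4], [0.65, -16.1, 0.4, -0.03, 0, 0.037, 4], [0.65, -16.1, 0.4, -0.03, 0, 0.037, 4], [0.65, -16.1, 0.4, -0.03, 0, 0.037, 4], [0.65, -16.1, 0.4, -0.03, 0, 0.037, 4]])

```text
t: 3.77
position: [0.4849, -0.0167, 0.258]
ee_rot: [[0.854, -0.165, 0.493], [-0.147, -0.986, -0.075], [0.499, -0.008, -0.866]]
force: [0.2, 0.9, -0.1]
finger_gap: 0.04
```

```bash
python3 - <<'E'
from h import *
np.set_printoptions(precision=4,suppress=True)
psi=np.radians(-12.8);R=toolR(psi)
h=np.array([.5516,.1284,.189])
o=status.get_obs();print(o["t"],o["position"],o["joint_positions"],o["force"])
print(delta(h-.021*axes(psi)[:,2],R))
print(axes(psi))
E
```

```text
3.7667 [ 0.4849 -0.0167  0.258 ] [-0.1718 -0.2477 -0.6823  0.6136  0.0102  3.1406] [ 0.1642  0.9323 -0.0708]
(array([  0.1227, -15.2768,  10.2747]), array([-0.036 ,  0.0012,  0.0457]))
[[ 0.8445  0.2215 -0.4876]
 [-0.1919  0.9751  0.1108]
 [ 0.5     0.      0.866 ]]
```

Emit:
servo_tool(commands=[[0, -2, -2, 0, 0, -0.12, 4], [0, -4, -2, 0, 0, -0.24, 4], [0, -6, -2, 0, 0, -0.36, 4], [0, -8, -2, 0, 0, -0.48, 4], [0, -10, -2, 0, 0, -0.6, 4], [0, -12, -2, 0, 0, -0.72, 4], [0, -14, -2, 0, 0, -0.84, 4], [0, -15.2, -2, 0, 0, -0.96, 4], [0, -15.2, -2, 0, 0, -1.08, 4], [0, -15.2, -2, 0, 0, -1.2, 4], [0, -15.2, -2, 0, 0, -1.32, 4], [0, -15.2, -2, 0, 0, -1.44, 4], [0, -15.2, -2, 0, 0, -1.56, 4], [0, -15.2, -2, 0, 0, -1.68, 4], [0, -15.2, -2, 0, 0, -1.8, 4]])

```text
t: 5.02
position: [0.5001, 0.1348, 0.2765]
ee_rot: [[-0.038, 0.869, 0.493], [0.993, 0.087, -0.075], [-0.108, 0.487, -0.867]]
force: [-0.3, -0.5, -0.2]
finger_gap: 0.0398
```

```bash
cat >> h.py <<'E'
PSI=np.radians(-12.8);A=axes(PSI);RT=toolR(PSI)@np.diag([-1,-1,1])
H=np.array([.5516,.1284,.189])
def show():
    np.set_printoptions(precision=4,suppress=True)
    o=status.get_obs();print(o["t"],o["position"],o["joint_positions"],o["force"],o["finger_gap"])
E
python3 - <<'E'
from h import *
show();print(delta(H+.05*A[:,2],RT))
E
```

```text
5.0167 [0.5001 0.1348 0.2765] [ 0.261  -0.1407 -0.547   0.6789 -0.2013  1.7147] [-0.3108 -0.4541 -0.1825] 0.03984899202832012
(array([0.289 , 0.2009, 5.1759]), array([ 0.0294, -0.0251, -1.2898]))
```

Emit:
servo_tool(commands=[[0.3, 0.2, 0, 0, 0, -0.12, 4], [0.3, 0.2, 0, 0, 0, -0.24, 4], [0.3, 0.2, 0, 0, 0, -0.36, 4], [0.3, 0.2, 0, 0, 0, -0.48, 4], [0.3, 0.2, 0, 0, 0, -0.6, 4], [0.3, 0.2, 0, 0, 0, -0.72, 4], [0.3, 0.2, 1, 0.03, -0.025, -0.84, 4], [0.3, 0.2, 2, 0.03, -0.025, -0.96, 4], [0.3, 0.2, 3, 0.03, -0.025, -1.08, 4], [0.3, 0.2, 4, 0.03, -0.025, -1.2, 4], [0.3, 0.2, 5.2, 0.03, -0.025, -1.29, 4], [0.3, 0.2, 5.2, 0.03, -0.025, -1.29, 4], [0.3, 0.2, 5.2, 0.03, -0.025, -1.29, 4]])

```text
t: 6.1
position: [0.5268, 0.1338, 0.2314]
ee_rot: [[-0.845, 0.224, 0.486], [0.194, 0.975, -0.112], [-0.498, -0.0, -0.867]]
force: [0.5, -0.1, 0.6]
finger_gap: 0.0404
```

```bash
python3 - <<'E'
from h import *
show();print(delta(H-.021*A[:,2],RT))
snap("side");im=cams.capture("side");cv2.imwrite("pics/e.png",cv2.resize(im[140:300,220:400,::-1],None,fx=4,fy=4,interpolation=cv2.INTER_CUBIC)[:600])
E
```

```text
6.1 [0.5268 0.1338 0.2314] [ 0.267  -0.0452 -0.5805  0.5668 -0.238   0.4357] [ 0.481  -0.1024  0.6122] 0.040408797127354686
(array([-0.0948,  0.0325,  7.0377]), array([-0.0012, -0.002 , -0.002 ]))
```

View pics/e.png

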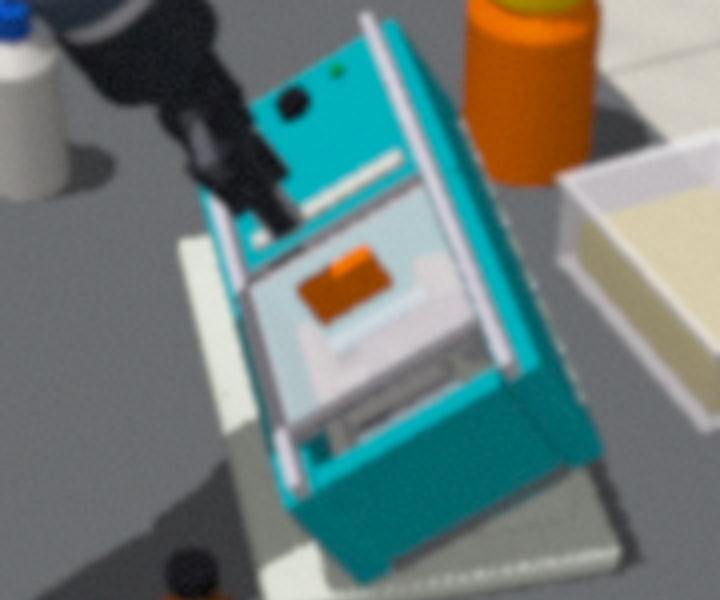

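Crop: fingers hang just above and left of the orange handle (345,285 in the crop), consistent with standing 5 cm above it. Descend and grip.

Emit:
servo_tool(commands=[[-0.1, 0, 1.5, 0, 0, 0, 4], [-0.1, 0, 3, 0, 0, 0, 4], [-0.1, 0, 4.5, 0, 0, 0, 4], [-0.1, 0, 5.5, 0, 0, 0, 4], [-0.1, 0, 6.5, 0, 0, 0, 4], [-0.1, 0, 7, 0, 0, 0, 4], [-0.1, 0, 7, 0, 0, 0, 4], [-0.1, 0, 7, 0, 0, 0, 0.6], [-0.1, 0, 7, 0, 0, 0, 0.6], [-0.1, 0, 7, 0, 0, 0, 0.6], [-0.1, 0, 7, 0, 0, 0, 0.6], [-0.1, 0, 7, 0, 0, 0, 0.6], [-0.1, 0, 7, 0, 0, 0, 0.6], [-0.1, 0, 7, 0, 0, 0, 0.6]])

```text
t: 7.37
position: [0.5627, 0.1266, 0.1738]
ee_rot: [[-0.843, 0.223, 0.489], [0.193, 0.975, -0.11], [-0.501, 0.002, -0.865]]
force: [-4.1, 1.3, 6.1]
finger_gap: 0.0102
```

Emit:
servo_tool(commands=[[0, 0, -0.3, 0, 0, 0, 0.6], [0, 0.5, -0.3, 0, 0, 0, 0.6], [0, 1, -0.3, 0, 0, 0, 0.6], [0, 1.5, -0.3, 0, 0, 0, 0.6], [0, 2, -0.3, 0, 0, 0, 0.6], [0, 2, -0.3, 0, 0, 0, 0.6]])

```text
t: 7.87
position: [0.5663, 0.145, 0.1742]
ee_rot: [[-0.844, 0.225, 0.487], [0.194, 0.974, -0.114], [-0.501, -0.001, -0.866]]
force: [18.7, -3.9, -20.6]
finger_gap: 0.0096
```

```bash
python3 - <<'E'
from h import *
show()
im=cams.capture("side");cv2.imwrite("pics/f.png",cv2.resize(im[140:300,220:400,::-1],None,fx=4,fy=4,interpolation=cv2.INTER_CUBIC)[:600])
E
```

```text
7.8667 [0.5663 0.145  0.1742] [ 0.2697  0.0882 -0.6056  0.4073 -0.242   0.4383] [ 18.7013  -3.8937 -20.5803] 0.009598366423769473
```

View pics/f.png

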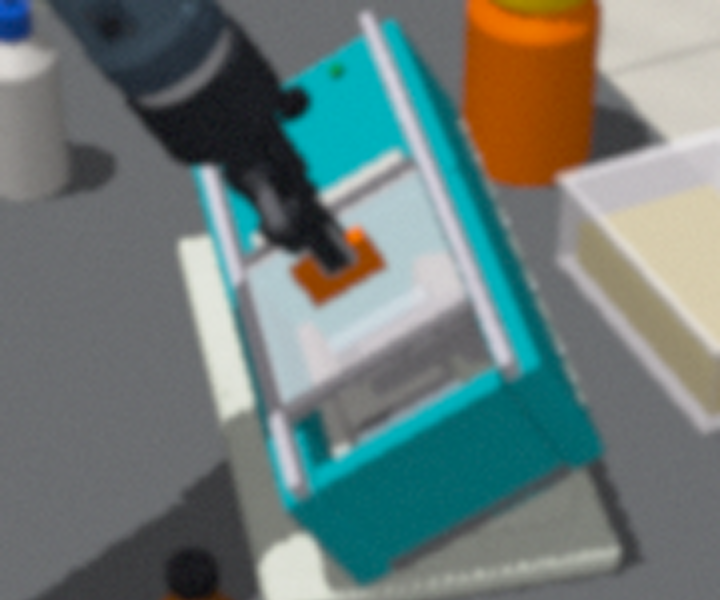

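The handle is gripped and the door has moved about 2 cm with it. Continue, easing the normal force.

Emit:
servo_tool(commands=[[0, 0.7, 0.25, 0, 0, 0, 0.6], [0, 1.5, 0.25, 0, 0, 0, 0.6], [0, 2.3, 0.25, 0, 0, 0, 0.6], [0, 3.1, 0.25, 0, 0, 0, 0.6], [0, 3.9, 0.25, 0, 0, 0, 0.6], [0, 4.7, 0.25, 0, 0, 0, 0.6], [0, 5.5, 0.25, 0, 0, 0, 0.6], [0, 6.3, 0.25, 0, 0, 0, 0.6], [0, 7.1, 0.25, 0, 0, 0, 0.6], [0, 7.9, 0.25, 0, 0, 0, 0.6], [0, 8.6, 0.25, 0, 0, 0, 0.6], [0, 8.8, 0.25, 0, 0, 0, 0.6]])

```text
t: 8.92
position: [0.5866, 0.2325, 0.174]
ee_rot: [[-0.844, 0.222, 0.489], [0.193, 0.975, -0.111], [-0.501, 0.001, -0.866]]
force: [-14.6, 1.3, 16.3]
finger_gap: 0.01
```

Emit:
servo_tool(commands=[[0, 0.4, -0.15, 0, 0, 0, 0.6], [0, 0.8, -0.15, 0, 0, 0, 0.6], [0, 1.0, -0.15, 0, 0, 0, 0.6], [0, 1.0, -0.15, 0, 0, 0, 0.6]])

```text
t: 9.25
position: [0.5884, 0.2413, 0.1741]
ee_rot: [[-0.844, 0.224, 0.488], [0.193, 0.975, -0.113], [-0.501, -0.002, -0.866]]
force: [8.3, -2.0, -8.0]
finger_gap: 0.01
```

Emit:
servo_tool(commands=[[0, 0.3, 0, 0, 0, 0, 0.6], [0, 0.6, 0, 0, 0, 0, 0.6], [0, 0.6, 0, 0, 0, 0, 0.6]])

```text
t: 9.5
position: [0.5898, 0.2472, 0.1741]
ee_rot: [[-0.844, 0.224, 0.488], [0.193, 0.975, -0.114], [-0.501, -0.002, -0.866]]
force: [0.3, -1.6, -0.7]
finger_gap: 0.0101
```

Emit:
servo_tool(commands=[[0, 0.3, 0, 0, 0, 0, 0.6], [0, 0.6, 0, 0, 0, 0, 0.6], [0, 0.6, 0, 0, 0, 0, 0.6]])

```text
t: 9.75
position: [0.5913, 0.2536, 0.1741]
ee_rot: [[-0.844, 0.223, 0.488], [0.193, 0.975, -0.113], [-0.501, -0.002, -0.866]]
force: [0.8, -0.7, 0.2]
finger_gap: 0.0097
```

Moved 0.130 so far.

Emit:
servo_tool(commands=[[0, 0.3, 0, 0, 0, 0, 0.6], [0, 0.5, 0, 0, 0, 0, 0.6], [0, 0.5, 0, 0, 0, 0, 0.6]])

```text
t: 10.0
position: [0.5917, 0.2554, 0.174]
ee_rot: [[-0.843, 0.227, 0.487], [0.192, 0.974, -0.121], [-0.502, -0.008, -0.865]]
force: [-4.5, -10.0, 5.1]
finger_gap: 0.0097
```

Emit:
servo_tool(commands=[[0, 0.2, 0, 0, 0, 0, 0.6], [0, 0.4, 0, 0, 0, 0, 0.6], [0, 0.4, 0, 0, 0, 0, 0.6]])

```text
t: 10.25
position: [0.5917, 0.2554, 0.174]
ee_rot: [[-0.843, 0.232, 0.486], [0.192, 0.973, -0.13], [-0.503, -0.016, -0.864]]
force: [-6.4, -12.6, 6.6]
finger_gap: 0.0099
```

Hard stop reached. Release and retreat.

Emit:
servo_tool(commands=[[0, -0.3, 0, 0, 0, 0, 0.6], [0, -0.3, 0, 0, 0, 0, 4], [0, -0.3, 0, 0, 0, 0, 4], [0, -0.3, 0, 0, 0, 0, 4], [0, -0.3, 0, 0, 0, 0, 4], [0, -0.3, -2, 0, 0, 0, 4], [0, -0.3, -4, 0, 0, 0, 4], [0, -0.3, -7, 0, 0, 0, 4], [0, -0.3, -10, 0, 0, 0, 4], [0, -0.3, -13, 0, 0, 0, 4], [0, -0.3, -13, 0, 0, 0, 4]])

```text
t: 11.17
position: [0.5287, 0.272, 0.2935]
ee_rot: [[-0.839, 0.229, 0.494], [0.193, 0.973, -0.125], [-0.509, -0.009, -0.861]]
force: [0.4, 0.6, 0.6]
finger_gap: 0.0401
```

```bash
python3 - <<'E'
from h import *
show();P={}
for c in("top","side"):
    im=snap(c,"g"+c)
    P[c]=models.landmark_of(c,"fork_hole");print(c,[(np.round(r["uv"],1),r["confidence"]) for r in P[c]],[(np.round(r["uv"],1),r["confidence"]) for r in models.landmark_of(c,"guard_handle")])
if P["top"] and P["side"]: print(tri([(c,P[c][0]["uv"]) for c in P]))
F=H-.008*A[:,1]-.072*A[:,2];print(F,proj("top",F),proj("side",F))
a,b=cv2.imread("pics/gtop.png"),cv2.imread("pics/gside.png")
cv2.imwrite("pics/g.png",np.hstack([cv2.resize(a[195:295,240:340],(400,400),interpolation=cv2.INTER_CUBIC),cv2.resize(b[180:280,260:360],(400,400),interpolation=cv2.INTER_CUBIC)]))
# to hover above pin, tool down, jaws along world x: tool y = +-x
pin=np.array([.4305,-.208,0])
for s in(1,-1):
    R=np.c_[[0,s,0],[s,0,0],[0,0,-1]].astype(float);print(s,delta(pin+[0,0,.2],R))
E
```

```text
11.1667 [0.5287 0.272  0.2935] [ 0.5612  0.0927 -0.2664  0.8238 -0.377   0.7151] [0.426  0.5744 0.5776] 0.040079308790551924
top [(array([290.9, 225.9]), 0.61)] [(array([219. , 230.8]), 0.87)]
side [] [(array([291.4, 175.2]), 0.7), (array([317. , 381.4]), 0.23)]
[0.5849 0.1126 0.1266] [[287.486  229.5324]] [[317.4282 226.3456]]
1 (array([  3.2673, -48.4638,   8.8952]), array([0.3353, 0.456 , 1.3088]))
-1 (array([  3.2673, -48.4638,   8.8952]), array([-0.4848,  0.3565, -1.7533]))
```

View pics/g.png

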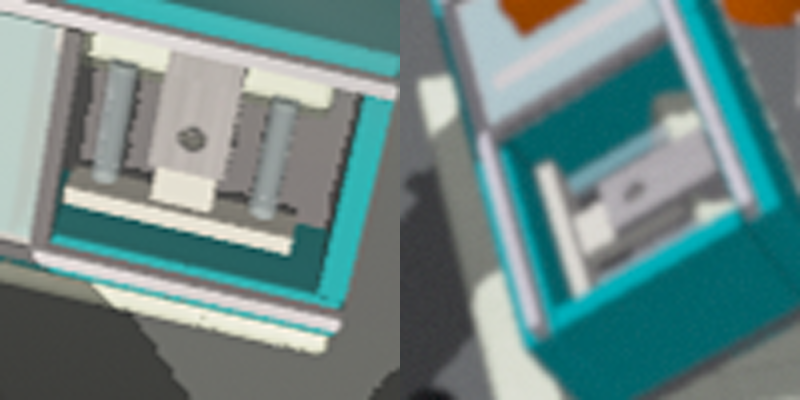

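Crop: the fork hole shows at top image (287.4,229.1) and side image (318.1,226.6). The hole predicted from the handle is within 1 px in both. Now to the pin.

Emit:
servo_tool(commands=[[0.3, -4, 0.7, 0.03, 0.04, 0.11, 4], [0.6, -8, 1.4, 0.06, 0.08, 0.22, 4], [0.8, -12, 2.1, 0.09, 0.12, 0.33, 4], [1, -16, 2.8, 0.11, 0.15, 0.44, 4], [1.3, -20, 3.5, 0.14, 0.19, 0.55, 4], [1.6, -24, 4.2, 0.17, 0.23, 0.66, 4], [1.9, -28, 5, 0.2, 0.27, 0.77, 4], [2.2, -32, 5.8, 0.22, 0.3, 0.88, 4], [2.5, -36, 6.6, 0.25, 0.34, 0.99, 4], [2.8, -40, 7.4, 0.28, 0.38, 1.1, 4], [3, -44, 8.2, 0.31, 0.42, 1.2, 4], [3.3, -48.5, 8.9, 0.335, 0.456, 1.309, 4], [3.3, -48.5, 8.9, 0.335, 0.456, 1.309, 4], [3.3, -48.5, 8.9, 0.335, 0.456, 1.309, 4], [3.3, -48.5, 8.9, 0.335, 0.456, 1.309, 4], [3.3, -48.5, 8.9, 0.335, 0.456, 1.309, 4], [3.3, -48.5, 8.9, 0.335, 0.456, 1.309, 4], [3.3, -48.5, 8.9, 0.335, 0.456, 1.309, 4], [3.3, -48.5, 8.9, 0.335, 0.456, 1.309, 4]])

```text
t: 13.05
position: [0.4305, -0.207, 0.2001]
ee_rot: [[-0.002, 1.0, 0.001], [1.0, 0.002, -0.0], [-0.0, 0.001, -1.0]]
force: [-0.1, -0.0, -1.0]
finger_gap: 0.0395
```

```bash
python3 - <<'E'
from h import *
show()
pin=np.array([.4303,-.208,0]);R=np.c_[[0,1,0],[1,0,0],[0,0,-1]].astype(float)
print(delta(pin+[0,0,.12],R))
a,b=cv2.imread("pics/gtop.png",0),cv2.imread("pics/gside.png",0)
def dark(g,x0,y0,x1,y1):
    w=g[y0:y1,x0:x1].astype(float);w=np.clip(np.median(w)-20-w,0,None);Y,X=np.mgrid[y0:y1,x0:x1];return np.array([(X*w).sum(),(Y*w).sum()])/w.sum()
u,v=dark(a,282,224,293,235),dark(b,313,221,323,232);print(u,v,tri([("top",u),("side",v)]))
E
```

```text
13.05 [ 0.4305 -0.207   0.2001] [-0.5814  0.1931 -0.2518  1.1253  0.0004  0.987 ] [-0.0597 -0.0329 -1.0379] 0.03954309270037728
(array([-0.0964, -0.0225,  8.0134]), array([0.0008, 0.0001, 0.0024]))
[287.6243 229.5072] [317.5599 226.4831] (array([0.5851, 0.1123, 0.1264]), [np.float64(5.9068801447407826e-05), np.float64(5.906880144768623e-05)])
```

Emit:
servo_tool(commands=[[-0.1, 0, 3, 0, 0, 0, 4], [-0.1, 0, 6, 0, 0, 0, 4], [-0.1, 0, 9, 0, 0, 0, 4], [-0.1, 0, 11, 0, 0, 0, 4], [-0.1, 0, 12.5, 0, 0, 0, 4], [-0.1, 0, 13.5, 0, 0, 0, 4], [-0.1, 0, 14.3, 0, 0, 0, 4], [-0.1, 0, 14.3, 0, 0, 0, 4], [-0.1, 0, 14.3, 0, 0, 0, 1.6], [-0.1, 0, 14.3, 0, 0, 0, 1.6], [-0.1, 0, 14.3, 0, 0, 0, 1.6], [-0.1, 0, 14.3, 0, 0, 0, 1.6], [-0.1, 0, 14.3, 0, 0, 0, 1.6], [-0.1, 0, 14.3, 0, 0, 0, 1.6]])

```text
t: 14.22
position: [0.4313, -0.2084, 0.0581]
ee_rot: [[-0.002, 1.0, 0.003], [1.0, 0.002, -0.001], [-0.001, 0.003, -1.0]]
force: [-0.1, 0.4, 6.8]
finger_gap: 0.0192
```

Emit:
servo_tool(commands=[[0, 0, -0.5, 0, 0, 0, 1.6], [0, 0, -2, 0, 0, 0, 1.6], [0, 0, -5, 0, 0, 0, 1.6], [0, 0, -9, 0, 0, 0, 1.6], [0, 0, -13, 0, 0, 0, 1.6], [0, 0, -17, 0, 0, 0, 1.6], [0, 0, -19, 0, 0, 0, 1.6], [0, 0, -19, 0, 0, 0, 1.6], [0, 0, -19, 0, 0, 0, 1.6]])

```text
t: 14.97
position: [0.4317, -0.2089, 0.2494]
ee_rot: [[-0.002, 1.0, 0.005], [1.0, 0.002, -0.003], [-0.003, 0.005, -1.0]]
force: [-0.3, 0.1, -0.6]
finger_gap: 0.0196
```

```bash
cat >> h.py <<'E'
F=np.array([.5850,.1124,.1265])
E
python3 - <<'E'
from h import *
show();n=A[:,2]
print(delta(F+(.048+.065)*n,RT))
im=snap("side","i");t=snap("top","it");o=status.get_obs();p=o["position"]
uv=proj("side",p)[0].astype(int);print(uv,proj("side",np.array([p-[0,0,.048]])))
x,y=np.clip(uv-50,0,[540,380]);cv2.imwrite("pics/j.png",cv2.resize(im[y:y+100,x:x+100,::-1],(500,500),interpolation=cv2.INTER_CUBIC));print(x,y)
E
```

```text
14.9667 [ 0.4317 -0.2089  0.2494] [-0.5834  0.1731 -0.1479  1.2439  0.0005  0.985 ] [-0.2998  0.1031 -0.6491] 0.019591079873385264
(array([33.3652,  9.8897,  2.4564]), array([-0.349 , -0.4356, -1.3125]))
[318 309] [[318.1826 326.6212]]
268 259
```

View pics/j.png

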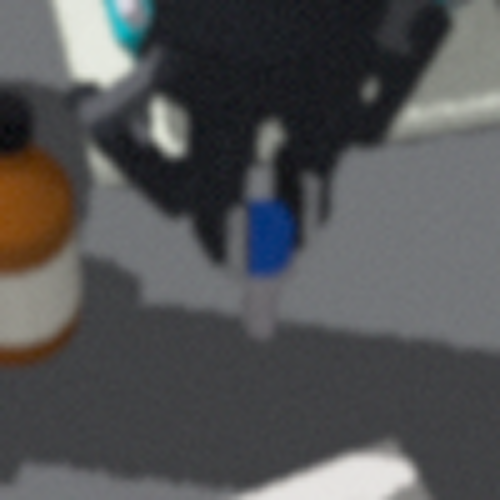

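Pin held upright, foot seen at side (320.0,326.5), about 2 px right of prediction; I'll compare foot and hole close up.

Emit:
servo_tool(commands=[[2.8, 0.8, 0.2, -0.03, -0.036, -0.11, 1.6], [5.6, 1.6, 0.4, -0.06, -0.073, -0.22, 1.6], [8.4, 2.5, 0.6, -0.09, -0.11, -0.33, 1.6], [11.2, 3.3, 0.8, -0.12, -0.145, -0.44, 1.6], [14, 4.1, 1, -0.145, -0.18, -0.55, 1.6], [16.8, 4.9, 1.2, -0.175, -0.22, -0.66, 1.6], [19.6, 5.7, 1.4, -0.2, -0.255, -0.77, 1.6], [22.4, 6.6, 1.6, -0.23, -0.29, -0.88, 1.6], [25.2, 7.4, 1.8, -0.26, -0.33, -0.99, 1.6], [28, 8.2, 2, -0.29, -0.365, -1.1, 1.6], [31, 9, 2.2, -0.32, -0.4, -1.2, 1.6], [33.4, 9.9, 2.5, -0.349, -0.436, -1.312, 1.6], [33.4, 9.9, 2.5, -0.349, -0.436, -1.312, 1.6], [33.4, 9.9, 2.5, -0.349, -0.436, -1.312, 1.6], [33.4, 9.9, 2.5, -0.349, -0.436, -1.312, 1.6], [33.4, 9.9, 2.5, -0.349, -0.436, -1.312, 1.6], [33.4, 9.9, 2.5, -0.349, -0.436, -1.312, 1.6]])

```text
t: 16.48
position: [0.5283, 0.1254, 0.2217]
ee_rot: [[-0.847, 0.224, 0.483], [0.195, 0.975, -0.11], [-0.495, 0.002, -0.869]]
force: [0.0, -0.5, -0.1]
finger_gap: 0.0191
```

```bash
python3 - <<'E'
from h import *
show();n=A[:,2];print(delta(F+(.048+.022)*n,RT))
E
```

```text
16.4833 [0.5283 0.1254 0.2217] [ 0.2441 -0.0415 -0.6024  0.5392 -0.2249  0.4163] [ 0.012  -0.4911 -0.0804] 0.019103138801792388
(array([-0.3008, -0.0152,  4.149 ]), array([ 0.0002, -0.0056, -0.003 ]))
```

Emit:
servo_tool(commands=[[-0.3, 0, 1.5, 0, -0.0056, 0, 1.6], [-0.3, 0, 3, 0, -0.0056, 0, 1.6], [-0.3, 0, 4.1, 0, -0.0056, 0, 1.6], [-0.3, 0, 4.1, 0, -0.0056, 0, 1.6], [-0.3, 0, 4.1, 0, -0.0056, 0, 1.6]])

```text
t: 16.9
position: [0.5503, 0.1195, 0.187]
ee_rot: [[-0.844, 0.226, 0.486], [0.196, 0.974, -0.112], [-0.499, 0.001, -0.867]]
force: [-0.2, 0.9, -0.1]
finger_gap: 0.0193
```

```bash
python3 - <<'E'
from h import *
show();n=A[:,2];print(delta(F+.048*n,RT))
s=snap("side","ks");t=snap("top","kt")
o=status.get_obs();z=o["ee_rot"][:,2];p=o["position"]
for c in("side","top"): print(c,proj(c,np.array([p,p+.048*z,F])))
cv2.imwrite("pics/k.png",np.hstack([cv2.resize(t[190:270,250:330,::-1],(400,400),interpolation=cv2.INTER_CUBIC),cv2.resize(s[180:260,280:360,::-1],(400,400),interpolation=cv2.INTER_CUBIC)]))
E
```

```text
16.9 [0.5503 0.1195 0.187 ] [ 0.2201  0.0248 -0.6376  0.4295 -0.2168  0.3947] [-0.166   0.923  -0.1208] 0.019312678590535756
(array([-0.0402,  0.0797,  2.2108]), array([-0.0012, -0.0014, -0.004 ]))
side [[303.0777 208.4148]
 [313.1144 220.6572]
 [317.4933 226.4396]]
top [[282.3917 242.8789]
 [286.0339 233.4396]
 [287.5928 229.5094]]
```

View pics/k.png

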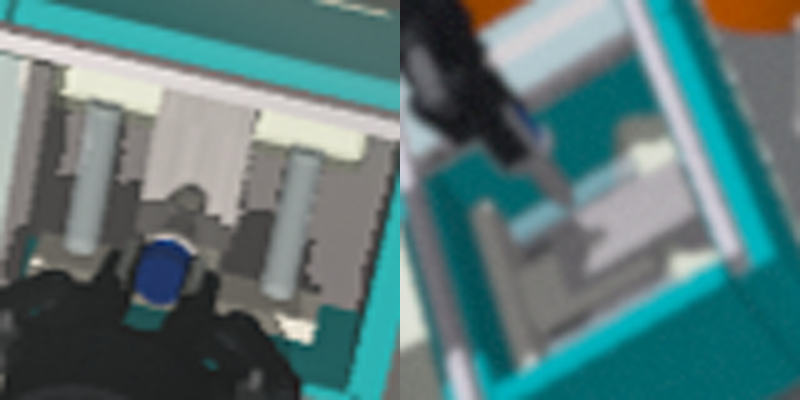

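Top crop: blue head centre (163,272) matches the prediction for the pin to 0.5 px. Side crop: foot tip at (575,205) lies about 2 mm upslope of prediction. I'll split the difference with a 1 mm downslope shift and feel with the force.

Emit:
servo_tool(commands=[[0.06, 0.08, 0.8, 0, 0, 0, 1.6], [0.06, 0.08, 1.5, 0, 0, 0, 1.6], [0.06, 0.08, 1.9, 0, 0, 0, 1.6], [0.06, 0.08, 2.2, 0, 0, 0, 1.6], [0.06, 0.08, 2.4, 0, 0, 0, 1.6], [0.06, 0.08, 2.6, 0, 0, 0, 1.6], [0.06, 0.08, 2.6, 0, 0, 0, 1.6]])

```text
t: 17.58
position: [0.5632, 0.118, 0.165]
ee_rot: [[-0.844, 0.225, 0.488], [0.195, 0.974, -0.111], [-0.5, 0.002, -0.866]]
force: [0.7, 0.0, -1.4]
finger_gap: 0.0192
```

```bash
python3 - <<'E'
from h import *
show();o=status.get_obs();n=A[:,2];print("depth mm",48-1000*n@(o["position"]-F));print("force fork axes",A.T@o["force"],"moment tool",o["ee_rot"].T@o["ft_torque"]);print(delta(F+(.048-.01)*n,RT))
E
```

```text
17.5833 [0.5632 0.118  0.165 ] [ 0.21    0.0701 -0.655   0.363  -0.2118  0.3849] [ 0.7058  0.0272 -1.4494] 0.019241914863918207
depth mm 3.4079692199971916
force fork axes [-0.1338  0.1829 -1.5963] moment tool [-0.0309  0.4846 -0.0023]
(array([-0.0225, -0.0652,  0.6592]), array([-0.0002,  0.0001, -0.0037]))
```

Emit:
servo_tool(commands=[[0.02, -0.05, 0.2, 0, 0, 0, 1.6], [0.02, -0.05, 0.4, 0, 0, 0, 1.6], [0.02, -0.05, 0.6, 0, 0, 0, 1.6], [0.02, -0.05, 0.8, 0, 0, 0, 1.6], [0.02, -0.05, 0.8, 0, 0, 0, 1.6]])

```text
t: 18.0
position: [0.5664, 0.1169, 0.1573]
ee_rot: [[-0.844, 0.224, 0.487], [0.195, 0.975, -0.11], [-0.499, 0.002, -0.867]]
force: [-0.8, 0.5, -1.4]
finger_gap: 0.0192
```

```bash
cat >> h.py <<'E'
def rep():
    show();o=status.get_obs();n=A[:,2];print("depth mm",48-1000*n@(o["position"]-F),"lat",A.T@(o["position"]-F)*1000);print("force fork axes",A.T@o["force"],"moment tool",o["ee_rot"].T@o["ft_torque"])
E
python3 -c "from h import *;rep()"
```

```text
18.0 [0.5664 0.1169 0.1573] [ 0.2054  0.0844 -0.6616  0.3424 -0.2088  0.3806] [-0.8232  0.4782 -1.421 ] 0.019182341257059542
depth mm 11.781914916490422 lat [-1.2201  0.2506 36.2181]
force fork axes [-1.4975  0.2839 -0.7763] moment tool [-0.2208  0.7058  0.0143]
```

Emit:
servo_tool(commands=[[0.03, 0, 0.3, 0, 0, 0, 1.6], [0.03, 0, 0.6, 0, 0, 0, 1.6], [0.03, 0, 0.9, 0, 0, 0, 1.6], [0.03, 0, 1.2, 0, 0, 0, 1.6], [0.03, 0, 1.5, 0, 0, 0, 1.6], [0.03, 0, 1.5, 0, 0, 0, 1.6]])

```text
t: 18.5
position: [0.5733, 0.1152, 0.1432]
ee_rot: [[-0.845, 0.224, 0.486], [0.195, 0.975, -0.11], [-0.498, 0.002, -0.867]]
force: [-0.9, 0.7, -2.0]
finger_gap: 0.0194
```

```bash
python3 -c "from h import *;rep()"
```

```text
18.5 [0.5733 0.1152 0.1432] [ 0.1984  0.1134 -0.6707  0.304  -0.2053  0.3744] [-0.8762  0.7336 -2.0085] 0.01938286134167372
depth mm 27.495741088192652 lat [-2.0959  0.1346 20.5043]
force fork axes [-1.885   0.5212 -1.2309] moment tool [-0.2119  0.7965 -0.0246]
```

Emit:
servo_tool(commands=[[0, 0, 0.3, 0, 0, 0, 1.6], [0, 0, 0.6, 0, 0, 0, 1.6], [0, 0, 0.9, 0, 0, 0, 1.6], [0, 0, 1.0, 0, 0, 0, 1.6], [0, 0, 1.1, 0, 0, 0, 1.6], [0, 0, 1.1, 0, 0, 0, 1.6]])

```text
t: 19.0
position: [0.5786, 0.114, 0.1334]
ee_rot: [[-0.845, 0.224, 0.485], [0.195, 0.975, -0.11], [-0.498, 0.002, -0.867]]
force: [-1.5, 0.5, -2.2]
finger_gap: 0.0193
```

Emit:
servo_tool(commands=[[0, 0, 0.1, 0, 0, 0, 1.6], [0, 0, 0.2, 0, 0, 0, 1.6], [0, 0, 0.2, 0, 0, 0, 1.6]])

```text
t: 19.25
position: [0.5796, 0.1138, 0.1315]
ee_rot: [[-0.845, 0.224, 0.485], [0.195, 0.975, -0.11], [-0.498, 0.002, -0.867]]
force: [-0.7, 1.2, -1.5]
finger_gap: 0.0196
```

```bash
python3 -c "from h import *;rep()"
```

```text
19.25 [0.5796 0.1138 0.1315] [ 0.1924  0.1389 -0.6767  0.2718 -0.2024  0.369 ] [-0.6936  1.2205 -1.4542] 0.019603613819899317
depth mm 40.82723257316614 lat [-2.329   0.1328  7.1728]
force fork axes [-1.547   1.0365 -0.786 ] moment tool [-0.254  0.83   0.002]
```

Depth 40.8 by estimate, no contact yet; continue in small steps.

Emit:
servo_tool(commands=[[0, 0, 0.1, 0, 0, 0, 1.6], [0, 0, 0.2, 0, 0, 0, 1.6], [0, 0, 0.2, 0, 0, 0, 1.6]])

```text
t: 19.5
position: [0.5806, 0.1135, 0.1297]
ee_rot: [[-0.845, 0.224, 0.485], [0.195, 0.975, -0.11], [-0.498, 0.002, -0.867]]
force: [-1.4, 1.3, -1.5]
finger_gap: 0.0195
```

Emit:
servo_tool(commands=[[0, 0, 0.1, 0, 0, 0, 1.6], [0, 0, 0.2, 0, 0, 0, 1.6], [0, 0, 0.2, 0, 0, 0, 1.6]])

```text
t: 19.75
position: [0.5816, 0.1133, 0.1278]
ee_rot: [[-0.845, 0.224, 0.485], [0.195, 0.975, -0.11], [-0.498, 0.002, -0.867]]
force: [-0.6, 1.2, -1.6]
finger_gap: 0.0192
```

```bash
python3 - <<'E'
from h import *
rep();s=snap("side","ls");t=snap("top","lt")
cv2.imwrite("pics/l.png",np.hstack([cv2.resize(t[190:270,250:330,::-1],(400,400),interpolation=cv2.INTER_CUBIC),cv2.resize(s[180:260,280:360,::-1],(400,400),interpolation=cv2.INTER_CUBIC)]))
E
```

```text
19.75 [0.5816 0.1133 0.1278] [ 0.1905  0.1472 -0.6784  0.2615 -0.2014  0.3673] [-0.6075  1.2106 -1.6491] 0.01924676723591488
depth mm 45.128810722196796 lat [-2.4012  0.1446  2.8712]
force fork axes [-1.5699  1.0459 -0.9979] moment tool [-0.2776  0.7893  0.0217]
```

View pics/l.png

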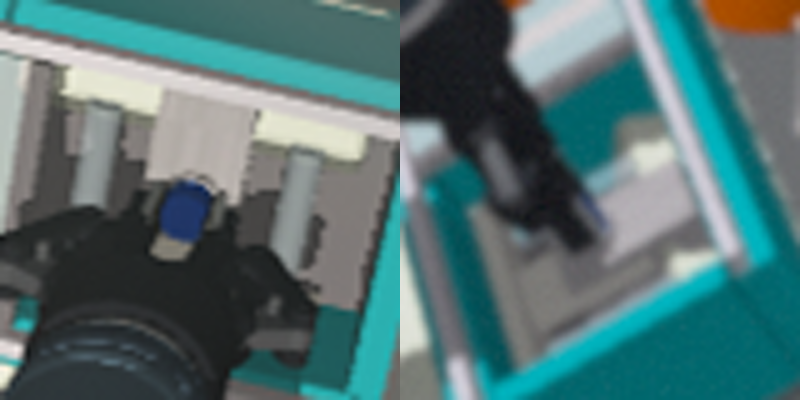

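Crop: pin sits over the hole with the blue head at (187,208) in the top crop, close to flush. Continue to contact.

Emit:
servo_tool(commands=[[0, 0, 0.08, 0, 0, 0, 1.6], [0, 0, 0.15, 0, 0, 0, 1.6], [0, 0, 0.15, 0, 0, 0, 1.6]])

```text
t: 20.1
position: [0.5821, 0.1132, 0.1267]
ee_rot: [[-0.845, 0.224, 0.485], [0.195, 0.975, -0.11], [-0.498, 0.002, -0.867]]
force: [-4.1, 1.4, 2.1]
finger_gap: 0.0194
```

Emit:
servo_tool(commands=[[0, 0, 0.08, 0, 0, 0, 1.6], [0, 0, 0.15, 0, 0, 0, 1.6], [0, 0, 0.15, 0, 0, 0, 1.6]])

```text
t: 20.35
position: [0.5822, 0.1132, 0.1266]
ee_rot: [[-0.845, 0.224, 0.486], [0.195, 0.975, -0.11], [-0.498, 0.001, -0.867]]
force: [-13.9, 2.2, 13.6]
finger_gap: 0.0194
```

Stiff contact (about 18 N, no further motion). Relax, open, retreat along the axis and look.

Emit:
servo_tool(commands=[[0, 0, -0.05, 0, 0, 0, 1.6], [0, 0, -0.05, 0, 0, 0, 3.5], [0, 0, -0.05, 0, 0, 0, 3.5], [0, 0, -0.05, 0, 0, 0, 3.5], [0, 0, -0.05, 0, 0, 0, 3.5], [0, 0, -1, 0, 0, 0, 3.5], [0, 0, -2, 0, 0, 0, 3.5], [0, 0, -3.5, 0, 0, 0, 3.5], [0, 0, -6, 0, 0, 0, 3.5], [0, 0, -9, 0, 0, 0, 3.5], [0, 0, -12, 0, 0, 0, 3.5], [0, 0, -12, 0, 0, 0, 3.5]])

```text
t: 21.35
position: [0.5251, 0.1277, 0.2379]
ee_rot: [[-0.841, 0.222, 0.494], [0.195, 0.975, -0.108], [-0.505, 0.005, -0.863]]
force: [1.1, -0.2, 0.8]
finger_gap: 0.0353
```

Emit:
servo_tool(commands=[[0, 4, 0, 0, 0, 0, 4], [0, 8, 0, 0, 0, 0, 4], [0, 12, 0, 0, 0, 0, 4], [0, 14, 0, 0, 0, 0, 4], [0, 14, 0, 0, 0, 0, 4], [0, 14, 0, 0, 0, 0, 4]])

```text
t: 21.85
position: [0.5561, 0.2651, 0.2387]
ee_rot: [[-0.841, 0.221, 0.494], [0.193, 0.975, -0.107], [-0.505, 0.005, -0.863]]
force: [-0.1, -0.3, 0.1]
finger_gap: 0.0398
```

```bash
python3 - <<'E'
from h import *
show();s=snap("side","ms");t=snap("top","mt");n=A[:,2]
cv2.imwrite("pics/m.png",np.hstack([cv2.resize(t[190:270,250:330,::-1],(400,400),interpolation=cv2.INTER_CUBIC),cv2.resize(s[180:260,280:360,::-1],(400,400),interpolation=cv2.INTER_CUBIC)]))
g={"top":(260,200,320,260),"side":(300,200,345,240)};u={}
for c,im in(("top",t),("side",s)):
    b=hmask(np.ascontiguousarray(im[...,::-1]),g[c],108,125);u[c]=b.mean(0);print(c,len(b),u[c],b.min(0),b.max(0))
x,r=tri(list(u.items()));print(x,r,"rel F (fork axes mm)",A.T@(x-F)*1000)
for d in(6,13,22): print(d,proj("top",F+d/1000*n),proj("side",F+d/1000*n))
Hs=H+.132*A[:,1];print(delta(Hs-.021*n,RT), delta(np.array([.5917,.2554,.174]),RT))
E
```

```text
21.85 [0.5561 0.2651 0.2387] [ 0.5114  0.141  -0.3571  0.6596 -0.3421  0.6629] [-0.0915 -0.2593  0.1134] 0.03984205332435406
top 91 [286.7582 232.6703] [282. 227.] [291. 238.]
side 68 [314.9559 224.1765] [310. 220.] [319. 229.]
[0.5779 0.1135 0.1353] [np.float64(0.0007287146648442464), np.float64(0.0007287146648444618)] rel F (fork axes mm) [-1.7963 -0.5021 11.2446]
6 [[287.1747 230.5911]] [[316.2973 224.9791]]
13 [[286.6808 231.869 ]] [[314.8924 223.2634]]
22 [[286.0361 233.5375]] [[313.0706 221.0386]]
(array([ 0.2709, -0.0729,  7.6805]), array([ 0.0032,  0.0059, -0.0035])) (array([0.0699, 0.0014, 7.4293]), array([ 0.0032,  0.0059, -0.0035]))
```

View pics/m.png

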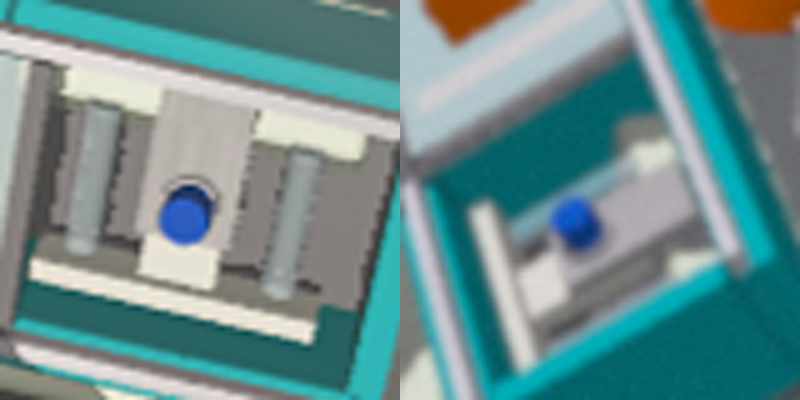

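The head centre measures 11 mm above the hole mouth (13 when flush), and the picture shows the flange lying flat on the fork. Now grip the handle again and shut.

Emit:
servo_tool(commands=[[0.07, 0, 2, 0, 0.006, 0, 4], [0.07, 0, 4, 0, 0.006, 0, 4], [0.07, 0, 5.5, 0, 0.006, 0, 4], [0.07, 0, 6.5, 0, 0.006, 0, 4], [0.07, 0, 7.2, 0, 0.006, 0, 4], [0.07, 0, 7.2, 0, 0.006, 0, 4], [0.07, 0, 7.2, 0, 0.006, 0, 0.6], [0.07, 0, 7.2, 0, 0.006, 0, 0.6], [0.07, 0, 7.2, 0, 0.006, 0, 0.6], [0.07, 0, 7.2, 0, 0.006, 0, 0.6], [0.07, 0, 7.2, 0, 0.006, 0, 0.6], [0.07, 0, 7.2, 0, 0.006, 0, 0.6], [0.07, 0, 7.2, 0, 0.006, 0, 0.6]])

```text
t: 23.03
position: [0.5906, 0.2556, 0.1772]
ee_rot: [[-0.843, 0.223, 0.489], [0.195, 0.975, -0.108], [-0.501, 0.004, -0.865]]
force: [-4.8, -2.4, 6.1]
finger_gap: 0.0099
```

Emit:
servo_tool(commands=[[0, -0.7, 0, 0, 0, 0, 0.6], [0, -1.4, 0, 0, 0, 0, 0.6], [0, -2.2, 0, 0, 0, 0, 0.6], [0, -3, 0, 0, 0, 0, 0.6], [0, -3.8, 0, 0, 0, 0, 0.6], [0, -4.6, 0, 0, 0, 0, 0.6], [0, -5, 0, 0, 0, 0, 0.6], [0, -5, 0, 0, 0, 0, 0.6]])

```text
t: 23.7
position: [0.579, 0.205, 0.1772]
ee_rot: [[-0.843, 0.225, 0.489], [0.196, 0.974, -0.11], [-0.502, 0.003, -0.865]]
force: [-2.9, -1.5, 3.5]
finger_gap: 0.0098
```

Emit:
servo_tool(commands=[[0, -0.8, 0, 0, 0, 0, 0.6], [0, -1.6, 0, 0, 0, 0, 0.6], [0, -2.4, 0, 0, 0, 0, 0.6], [0, -3.2, 0, 0, 0, 0, 0.6], [0, -4, 0, 0, 0, 0, 0.6], [0, -4.8, 0, 0, 0, 0, 0.6], [0, -5.6, 0, 0, 0, 0, 0.6], [0, -6.4, 0, 0, 0, 0, 0.6], [0, -7.2, 0, 0, 0, 0, 0.6], [0, -7.8, 0, 0, 0, 0, 0.6], [0, -7.8, 0, 0, 0, 0, 0.6]])

```text
t: 24.62
position: [0.5612, 0.1271, 0.1772]
ee_rot: [[-0.842, 0.227, 0.489], [0.197, 0.974, -0.113], [-0.502, 0.001, -0.865]]
force: [-2.4, -1.6, 4.0]
finger_gap: 0.0101
```

Emit:
servo_tool(commands=[[0, -0.3, 0, 0, 0, 0, 0.6], [0, -0.6, 0, 0, 0, 0, 0.6], [0, -0.8, 0, 0, 0, 0, 0.6], [0, -0.8, 0, 0, 0, 0, 0.6]])

```text
t: 24.95
position: [0.5594, 0.119, 0.1772]
ee_rot: [[-0.842, 0.228, 0.489], [0.197, 0.974, -0.113], [-0.502, 0.001, -0.865]]
force: [-1.1, 1.0, 1.7]
finger_gap: 0.0099
```

Emit:
servo_tool(commands=[[0, -0.2, 0, 0, 0, 0, 0.6], [0, -0.4, 0, 0, 0, 0, 0.6], [0, -0.4, 0, 0, 0, 0, 0.6]])

```text
t: 25.2
position: [0.5593, 0.1189, 0.1772]
ee_rot: [[-0.843, 0.222, 0.491], [0.196, 0.975, -0.104], [-0.501, 0.009, -0.865]]
force: [4.5, 11.0, -3.8]
finger_gap: 0.0097
```

Shut at the hard stop (travel 0.140 m). Release, retreat, check.

Emit:
servo_tool(commands=[[0, -0.1, 0, 0, 0, 0, 4], [0, 0, 0, 0, 0, 0, 4], [0, 0, 0, 0, 0, 0, 4], [0, 0, 0, 0, 0, 0, 4], [0, 0, -2, 0, 0, 0, 4], [0, 0, -4, 0, 0, 0, 4], [0, 0, -7, 0, 0, 0, 4], [0, 0, -10, 0, 0, 0, 4], [0, 0, -13, 0, 0, 0, 4], [-2, -4, -15, 0, 0, 0, 4], [-2, -8, -16, 0, 0, 0, 4], [-2, -12, -16, 0, 0, 0, 4], [-2, -16, -16, 0, 0, 0, 4], [-2, -20, -16, 0, 0, 0, 4], [-2, -20, -16, 0, 0, 0, 4], [-2, -20, -16, 0, 0, 0, 4], [-2, -20, -16, 0, 0, 0, 4]])

```text
t: 26.62
position: [0.453, -0.064, 0.3238]
ee_rot: [[-0.842, 0.224, 0.49], [0.198, 0.975, -0.105], [-0.501, 0.009, -0.865]]
force: [-0.6, 0.6, -0.4]
finger_gap: 0.0404
```

```bash
python3 - <<'E'
from h import *
show();s=snap("side","ns");t=snap("top","nt")
print("handle at",fithandle([("top",hmask(np.ascontiguousarray(t[...,::-1]),(255,215,310,265)).mean(0)),("side",hmask(np.ascontiguousarray(s[...,::-1]),(285,190,335,235)).mean(0))],PSI),"shut expected",H-.008*A[:,1])
cv2.imwrite("pics/n.png",np.hstack([cv2.resize(t[150:330,230:500,::-1],(450,300)),cv2.resize(s[130:450,200:520,::-1],(300,300))]))
E
```

```text
26.6167 [ 0.453  -0.064   0.3238] [-0.3149 -0.3343 -0.5671  0.8154  0.0521 -0.0728] [-0.5929  0.5628 -0.4182] 0.040437051631862064
handle at (array([0.5492, 0.1209, 0.186 ]), array([-0.0158,  0.0916,  0.1185, -0.0005])) shut expected [0.5498 0.1206 0.189 ]
```

View pics/n.png

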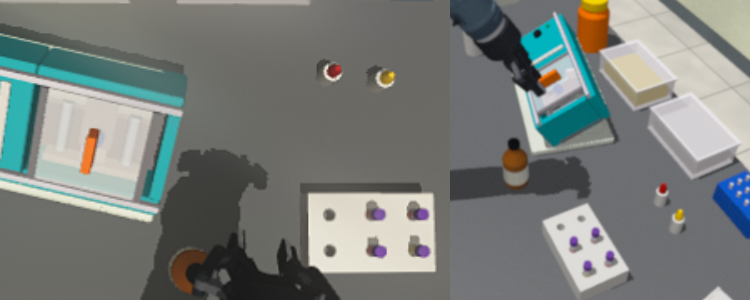

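Guard shut with its handle where expected, four tubes in the rack, and the amber and dropper bottles standing. Hand in.

```bash
python3 -c "from h import *;print(workorder.finish_job())"
```

```text
the job is handed in; nothing more can be done
None
```

The job is done and handed in at about 26.7 s. I slid the guard open to its hard stop and pushed the pin through the fork and lug until its flange met the fork. Then I released the pin and slid the guard shut to its hard stop.

**What the last checks showed**
- **Guard:** it travelled 0.140 m from the open stop to the shut stop. The handle was then seen within 1 mm of its expected shut place, but 3 mm lower than I first measured.
- **Pin:** it made stiff contact at about 18 N, and after release its head stood 11 mm above the hole mouth (13 mm when flush).
- **Other things:** the four tubes, the amber bottle and both droppers are standing where they were. The last crops did not clearly show the wash bottle, though the arm never went near it.

**What disagreed**
- **Insertion depth:** the arm's own reading at contact was 46.5 mm, against the pin's 40 mm. I put this down to an error of several millimetres along the hole axis in my estimates. The stiff stop and the picture of the seated pin are why I take it as flush.
- **Pin foot before insertion:** the side view put it about 2–3 mm off, while the top view agreed with my estimate. The pin still went in without resistance.

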